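# Raise the roll-top shutter of the jar cabinet

## Task

The specimen jar for the next lesson is shut away in the roll-top cabinet with the yellow knob. Raise that cabinet's slatted shutter along its curved side tracks and over the top until it is fully open and stays open by itself, then let go. Leave the cabinet with the blue knob shut.

Things in the scene. Friction and masses are not known exactly. Their poses are not given: they have to be found in the camera images.
- yellow_knob (a point): Centre of the yellow knob on the shutter to raise: a drum 24 mm in diameter and 34 mm long, lying across the cabinet. Its two flat ends, 34 mm apart, can be pinched from above; it may turn between the fingers. It stands 45 mm off the slats on a 12 mm stem. Site y axis: along the drum. The knob moves on a circle of radius 190 mm about yellow_centre, from 17 deg above level in front to 92 deg (top).
- yellow_centre (a point): Fixed centre of the circular side tracks of the yellow-knob cabinet, 40 mm above the bench, midway between the cheeks. x: level, from the front of the cabinet to its back; y: to the left seen from the front, the axis of the circle; z up. White half-round box 180 mm wide; D-shaped cheeks of radius 157 mm about this point; pale wooden slats of radius 145 mm; fixed hood over the back.
- yellow_shutter (a joint): Shutter of the yellow-knob cabinet, angle along its track in rad: 0 shut, 1.309 (75 deg, knob just past the top) fully open at its stop. About 0.5 kg; 3 to 4 N at the knob lifts it. Let go below about 1.0 it runs shut by its own weight; beyond about 1.15 it runs to the open stop by its own weight and stays there.
- blue_shutter (a joint): Shutter of the other cabinet, of the same make and size but with a blue knob: 0 shut, grows as it opens. It stays shut.

How it is judged:
By the outcome, as a careful person would: the job done as asked, in the order asked, and still so for the second after the job is handed in, with the robot touching nothing.
It also fails if it takes over 40 s, if anything falls off the work surface, if the arm or the gripper's body presses on something with over 40 N, if the wrist force passes 120 N, or if a joint passes its speed limit or range.

## Robot

A 6-joint arm with a two-finger parallel gripper is mounted at the origin on a cart in front of the work surface, level with it; the furniture and walls round the work are solid. World frame = base frame: x ahead of the robot, y to its left, z up, the work surface at z = 0. Lengths are in m, angles in rad, forces in N, time in s.
With the tool pointing down it reaches from about 0.375 to 0.9 m from the base axis. Payload 3.1 kg.
Tool frame: the origin (TCP) lies at the centre of the arm's flange, where the gripper is bolted on; the fingertips stand 182 mm ahead of it and the grasp point (between the pads) lies 164 mm ahead of it; x points along the fingers, z is the direction in which the jaws open and shut, and the axes are right-handed (so a half turn about x gives the same grasp; the last joint's range is limited). The gripper opens to 87 mm and grips with 3 to 60 N. Pads are 19 mm wide; open, the fingers measure 117 mm over their backs; the gripper's body (75 mm by 190 mm) begins 51 mm behind the grasp point.
Start: joints at [-1.389, 0.527, 1.433, -0, 1.181, -0.178], TCP at [0.22, -0.585, 0.405] pointing down, gripper open.
Joint ranges: [-3.08, 3.08], [-0.75, 2.2], [0.22, 2.44], [-1.43, 4.57], [0, 2.65], [-2.85, 2.85]. Speed limits (rad/s): [2.79, 2.79, 3.14, 3.14, 3.14, 3.14].

## Interface

Orientations are given as a 3x3 rotation matrix whose columns are the frame's x, y, z axes.
In Python, from cell import get_obs, capture, close_job gives the robot as it stands.
- The arm moves only by the tool arm_command, never from a script. Its argument "deltas" is a list of rows, each a list of 3 entries, a list of its own where there are three numbers: the shift along the tool's x, y, z in m, then the turn, a rotation vector about the tool's x, y, z in degrees, then the closure, from 0 (fully open) to 1 (shut). A call has 1 to 12 rows; each row shifts and turns the pose as measured when the row begins, along the tool's axes as they then stand; what a row does not reach is not made up. A row lasts 1/10 s, in which the tool goes at most 50 mm and 8.59 degrees, less where a joint would pass 70% of its speed; a pose out of reach is approached as far as the arm can. A call is refused whole if a number of a shift passes 0.05 or a number of a turn 8.59, either way. A call with a gripper value outside its range is refused whole. The fingers move at their own pace and stop on an object; "squeeze" is the grip in N (left out, the last holds). Time passes only in rows, so rows that do not move let the fingers close. It gives the time, the measured TCP pose, the force and the opening at its end, in the units of the state.
- get_obs(): the state, without advancing time (a new reading comes with each control period).
- capture(name): name is "side" or "top" or "wrist"; returns a dict with "color" (400x640x3 uint8, blue, green, red), "range_z" (400x640 float32, m along the optical axis (not along the pixel's ray), 0 where there is no reading), "intrinsics" (3x3 intrinsics, pixels), "k1" (the pictures are not rectified: a ray, as slopes to the right and down, at radius r is drawn at 1 + k1 r^2 times it, then the intrinsics apply), "cam_to_world" (4x4, takes a point from camera to world coordinates). Camera axes: x right, y down, z forward; pixel columns grow to the right and rows downward; lengths in m; the calibration is good to about 2 mm. A picture is of the moment at which its call begins.
- close_job(): hands the job in, once; it reports no verdict.
The state is a dict: "time": time; "joints": joint angles; "joint_velocities": joint speeds; "joint_torque": joint torques, N m; "eef_pos": TCP position; "tcp_rot": TCP orientation; "wrist_force": force on the tool from outside, world axes, zero at the start; "torque": the same for the moment, N m; "width": finger opening in m.
Only numpy, scipy, OpenCV 4.12 (cv2) and the standard library are available. Lean on these libraries where they do the work, as an engineer would, in place of code of your own. Each camera call takes 0.05 s, during which the arm holds its last target. There are 200 camera calls.

## Working session

There is one attempt and no reset: what is moved stays moved. The work goes in short steps, Python scripts to look and compute and a tool call to move; the robot and the scene stay as the last step left them, time stands still between calls to the robot, and variables do not carry over. Pictures are saved under pics/ and viewed, about 8 in all and at most 12, crops included, and the job is handed in when it is done.

Besides the shell and the picture viewer there is one more tool, called as name([rows], argument=value, ...), one row to a line, values as JSON. arm_command: Moves the arm, as the interface text tells. Its arguments: {"type":"object","properties":{"deltas":{"type":"array"},"squeeze":{"type":"number"}},"required":["deltas"]}

```bash
mkdir -p pics
cat > h.py <<'E'
import numpy as np, cv2
from cell import get_obs, capture, close_job
def pts(c):
    K=c["intrinsics"]; h,w=c["range_z"].shape
    u,v=np.meshgrid(np.arange(w),np.arange(h))
    n=cv2.undistortPoints(np.stack([u,v],-1).reshape(-1,1,2).astype(float),K,np.array([c["k1"],0,0,0.])).reshape(h,w,2)
    z=c["range_z"]; p=np.stack([n[...,0]*z,n[...,1]*z,z],-1)
    T=c["cam_to_world"]; return p@T[:3,:3].T+T[:3,3]
E
python3 - <<'E'
from h import *
o=get_obs(); print({k:np.round(v,3).tolist() for k,v in o.items()})
ims=[]
for n in ["side","top"]:
    c=capture(n); np.savez(n+"0.npz",**c); ims.append(c["color"]); P=pts(c)
    print(n,np.round(c["cam_to_world"],3).tolist())
    hsv=cv2.cvtColor(c["color"],cv2.COLOR_BGR2HSV)
    for nm,lo,hi in [("yel",(22,120,90),(36,255,255)),("blue",(100,120,60),(125,255,255))]:
        m=cv2.inRange(hsv,lo,hi); k,l,s,ce=cv2.connectedComponentsWithStats(m)
        for i in range(1,k):
            if s[i,4]>15:
                q=P[(l==i)&(c["range_z"]>0)]
                if len(q): print(nm,s[i].tolist(),np.round(np.median(q,0),3),np.round(q.min(0),3),np.round(q.max(0),3))
cv2.imwrite("pics/a.png",cv2.resize(np.vstack(ims),(480,600)) if 0 else np.vstack([cv2.resize(i,(480,300),interpolation=cv2.INTER_AREA) for i in ims]))
E
```

```text
{'time': 0.0, 'joints': [-1.389, 0.528, 1.434, -0.0, 1.181, -0.178], 'joint_velocities': [0.0, -0.002, 0.001, 0.0, 0.0, 0.001], 'joint_torque': [-0.0, -44.004, -17.659, 0.063, 0.058, -0.0], 'eef_pos': [0.22, -0.585, 0.404], 'tcp_rot': [[-0.0, 0.936, 0.352], [0.002, 0.352, -0.936], [-1.0, 0.0, -0.002]], 'wrist_force': [-0.047, 0.221, 0.093], 'torque': [0.023, -0.014, 0.051], 'width': 0.087}
side [[0.32, 0.749, -0.58, 1.066], [0.947, -0.251, 0.199, -0.179], [0.003, -0.613, -0.79, 0.789], [0.0, 0.0, 0.0, 1.0]]
yel [460, 82, 77, 39, 1095] [0.383 0.576 0.125] [-0.639  0.452 -0.758] [0.441 1.767 0.131]
yel [485, 91, 98, 58, 2481] [0.507 0.638 0.125] [0.353 0.492 0.003] [0.595 0.96  0.131]
yel [379, 139, 15, 11, 108] [0.437 0.205 0.105] [0.343 0.191 0.   ] [0.444 0.289 0.11 ]
yel [532, 244, 29, 26, 544] [0.833 0.465 0.018] [ 0.795  0.437 -0.001] [0.862 0.509 0.023]
yel [456, 277, 117, 89, 6028] [0.937 0.297 0.009] [ 0.853  0.191 -0.   ] [1.011 0.411 0.015]
yel [438, 333, 8, 7, 43] [0.929 0.099 0.095] [0.923 0.094 0.04 ] [0.936 0.126 0.099]
blue [327, 0, 162, 27, 3070] [-0.487  0.776 -0.028]
[... 1960 characters left out ...]
382 -0.76  -0.038] [ 1.768 -0.046 -0.025]
blue [0, 21, 45, 31, 777] [ 2.073  0.869 -0.031] [ 1.399  0.59  -0.039] [2.257 0.965 0.228]
blue [187, 32, 61, 28, 144] [ 1.659e+00  1.000e-03 -1.060e-01] [ 1.509 -0.09  -0.112] [ 1.836  0.105 -0.099]
blue [42, 64, 23, 22, 119] [ 1.757  0.707 -0.105] [ 1.378  0.554 -0.112] [1.831 0.745 0.131]
blue [0, 79, 20, 40, 453] [ 1.559  0.847 -0.031] [ 1.406  0.741 -0.038] [1.698 0.882 0.114]
blue [9, 104, 17, 18, 97] [ 1.55   0.836 -0.106] [ 1.505  0.809 -0.111] [ 1.606  0.869 -0.1  ]
blue [241, 325, 18, 25, 146] [0.339 0.227 0.011] [0.309 0.216 0.006] [0.369 0.238 0.02 ]
blue [269, 369, 7, 9, 41] [0.251 0.207 0.011] [ 0.244  0.202 -0.002] [0.259 0.213 0.015]
```

View pics/a.png

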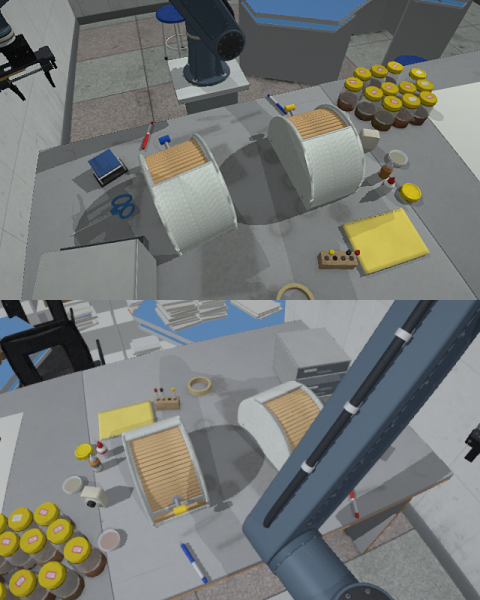

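The first picture shows both cabinets. In the side view, from behind, blue is left at about (165,140) and yellow right at about (290,107). In the top view the yellow knob is at about (180,508), on the near side of its cabinet. Next I'll fit the yellow cabinet's pose.

```bash
cat > fit.py <<'E'
from h import *
from scipy.optimize import least_squares
W=[];A=[];Kn=[]
for n in ["side","top"]:
    c=dict(np.load(n+"0.npz")); c["k1"]=float(c["k1"]); P=pts(c); hsv=cv2.cvtColor(c["color"],cv2.COLOR_BGR2HSV)
    roi=(c["range_z"]>0)&(P[...,0]>.38)&(P[...,0]<.85)&(P[...,1]>.02)&(P[...,1]<.42)&(P[...,2]>.07)&(P[...,2]<.21)
    wood=(cv2.inRange(hsv,(8,50,80),(21,200,255))>0)&roi
    wood=cv2.erode(wood.astype(np.uint8),np.ones((3,3)))>0
    W.append(P[wood]);A.append(P[roi&(P[...,2]>.12)])
    kn=(cv2.inRange(hsv,(22,120,70),(36,255,255))>0)&(np.abs(P[...,0]-.43)<.04)&(np.abs(P[...,1]-.207)<.04)&(P[...,2]>.08)
    Kn.append(P[kn]); print(n,wood.sum(),kn.sum(),"knob",np.round(Kn[-1].mean(0),4))
    # fit
    def res(p,Q):
        yaw,d=p; e=np.array([np.cos(yaw),np.sin(yaw)])
        return np.hypot(Q[:,:2]@e-d,Q[:,2]-.04)-.145
    for Q,t in [(W[-1],"one")]+([(np.vstack(W),"both")] if len(W)==2 else []):
        s=least_squares(res,[-0.3,.6],args=(Q,),loss="soft_l1",f_scale=.003)
        yaw,d=s.x; ey=np.array([-np.sin(yaw),np.cos(yaw)])
        l=Q[:,:2]@ey; print(t,"yaw",np.degrees(yaw),"d",d,"rms",np.sqrt(np.mean(s.fun**2)),"lat wood",np.percentile(l,[1,50,99]))
        for nm,B in [("all",np.vstack(A)),("knob",Kn[-1])]:
            l=B[:,:2]@ey; x=B[:,:2]@np.array([np.cos(yaw),np.sin(yaw)])-d
            print("  ",nm,"lat",np.percentile(l,[0.5,2,50,98,99.5]).round(4),"x",np.percentile(x,[2,50,98]).round(4))
E
python3 fit.py
```

```text
side 1694 107 knob [0.4363 0.2063 0.1037]
one yaw 1.7358670993290872 d 0.6174620570117856 rms 0.0012108858233471596 lat wood [0.13107545 0.19791995 0.26723759]
   all lat [0.1036 0.1041 0.1801 0.281  0.2841] x [-0.0939  0.0542  0.1341]
   knob lat [0.1778 0.1784 0.1916 0.2113 0.2135] x [-0.1866 -0.1746 -0.1676]
top 6149 175 knob [0.4243 0.2087 0.1034]
one yaw 1.3305721662763312 d 0.6160303511759583 rms 0.0017274266645133335 lat wood [0.12852526 0.19975076 0.26819214]
   all lat [0.1083 0.1088 0.1927 0.285  0.2878] x [-1.189e-01  1.000e-04  1.314e-01]
   knob lat [0.1821 0.1826 0.199  0.2149 0.2155] x [-0.1944 -0.1877 -0.1752]
both yaw 1.3514294641557048 d 0.6161035059676986 rms 0.0016300978845106382 lat wood [0.12872227 0.20010247 0.26857262]
   all lat [0.1081 0.1086 0.1924 0.2848 0.2875] x [-1.189e-01  1.000e-04  1.314e-01]
   knob lat [0.1819 0.1825 0.1988 0.2148 0.2154] x [-0.1944 -0.1877 -0.1752]
```

arm_command([
  [[-0.01,0.03,0],[6.4,0,0],0],
  [[-0.01,0.03,0],[6.4,0,0],0],
  [[-0.01,0.03,0],[6.4,0,0],0],
  [[0,0.015,-0.045],[0,0,0],0],
  [[0,0.015,-0.045],[0,0,0],0],
  [[0,0.015,-0.045],[0,0,0],0],
  [[0,0.015,-0.045],[0,0,0],0],
  [[0,0.015,-0.045],[0,0,0],0],
  [[0,0.015,-0.045],[0,0,0],0],
  [[0,0.015,-0.045],[0,0,0],0],
  [[0,0.015,-0.045],[0,0,0],0],
  [[0,0,0],[0,0,0],0],
])

```text
time: 1.3
eef_pos: [0.4288, -0.1895, 0.43]
tcp_rot: [[-0.004, 1.0, 0.004], [0.01, 0.004, -1.0], [-1.0, -0.004, -0.01]]
wrist_force: [-1.0, -0.1, 1.3]
width: 0.0868
```

arm_command([
  [[0,0.0,-0.045],[-1.2,-0.6,0.2],0],
  [[0,0.002,-0.045],[0,0,0],0],
  [[0,0.002,-0.045],[0,0,0],0],
  [[0,0.002,-0.045],[0,0,0],0],
  [[0,0.002,-0.045],[0,0,0],0],
  [[0,0.002,-0.045],[0,0,0],0],
  [[0,0,-0.045],[0,0,0],0],
  [[0.0,0,-0.045],[0,0,0],0],
  [[0.02,0,-0.035],[0,0,0],0],
  [[0.02,0,0],[0,0,0],0],
  [[0,0,0],[0,0,0],0],
])

```text
time: 2.4
eef_pos: [0.4344, 0.2151, 0.3872]
tcp_rot: [[0.008, 1.0, 0.022], [-0.006, 0.022, -1.0], [-1.0, 0.008, 0.006]]
wrist_force: [-0.6, -0.7, 0.3]
width: 0.0869
```

Run:
```python
from h import *
o=get_obs(); p=o["eef_pos"]; R=np.array(o["tcp_rot"]); print(np.round(p,4),np.round(R,3).tolist(),np.round(o["joints"],2))
for n in ["wrist","side"]:
    c=capture(n); P=pts(c); hsv=cv2.cvtColor(c["color"],cv2.COLOR_BGR2HSV)
    m=(cv2.inRange(hsv,(22,120,60),(36,255,255))>0)&(np.abs(P[...,0]-.43)<.05)&(np.abs(P[...,1]-.208)<.05)&(P[...,2]>.075)&(P[...,2]<.12)
    q=P[m]; print(n,m.sum())
    if len(q):
        ex=np.array([.9997,.0244]);ey=np.array([-.0244,.9997])
        l=q[:,:2]@ey;x=q[:,:2]@ex; print("lat",np.percentile(l,[1,5,50,95,99]).round(4),"x",np.percentile(x,[1,50,99]).round(4),"z",np.percentile(q[:,2],[1,50,99]).round(4))
        v,u=np.where(m); print(u.min(),u.max(),v.min(),v.max())
        top=q[q[:,2]>.103]; mu=top.mean(0); w,V=np.linalg.eigh(np.cov(top[:,:2].T)); print("top mean",mu.round(4),"axis",V[:,1])
    print("tool lat,x",p[:2]@np.array([-.0244,.9997]),p[:2]@np.array([.9997,.0244]))
    if n=="wrist": cv2.imwrite("pics/b.png",c["color"])
```

```text
[0.4344 0.2151 0.3872] [[0.008, 1.0, 0.022], [-0.006, 0.022, -1.0], [-1.0, 0.008, 0.006]] [ 0.23  0.36  1.8  -0.01  0.97  1.78]
wrist 957
lat [0.1822 0.1838 0.1984 0.2129 0.2146] x [0.4276 0.4399 0.4484] z [0.0967 0.1056 0.1082]
303 341 189 214
top mean [0.433 0.209 0.106] axis [-0.0212079   0.99977509]
tool lat,x 0.20446052851835422 0.439542806321407
side 106
lat [0.1812 0.1816 0.1945 0.2125 0.2153] x [0.428  0.4422 0.4487] z [0.0899 0.1048 0.1098]
379 393 139 149
top mean [0.4341 0.2089 0.1065] axis [0.07639797 0.9970774 ]
tool lat,x 0.20446052851835422 0.439542806321407
```

View pics/b.png

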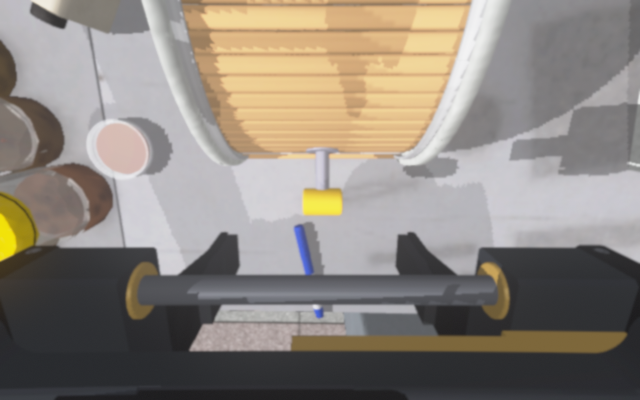

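The wrist picture shows the yellow knob at (322,202), standing forward of the slats and squarely below the open fingers. It is about 6 mm to one side, so I'll correct that while descending partway.

arm_command([
  [[0,-0.002,0.006],[0,0.3,-0.5],0],
  [[0.03,0,0],[0,0,0],0],
  [[0.03,0,0],[0,0,0],0],
  [[0,0,0],[0,0,0],0],
])

```text
time: 2.9
eef_pos: [0.4368, 0.2041, 0.3327]
tcp_rot: [[0.013, 1.0, 0.014], [0.002, 0.014, -1.0], [-1.0, 0.013, -0.002]]
wrist_force: [-0.7, -0.6, 0.4]
width: 0.0871
```

Run:
```python
from h import *
o=get_obs(); p=np.array(o["eef_pos"]); R=np.array(o["tcp_rot"]); c=capture("wrist"); T=c["cam_to_world"]
print(p.round(4),R.round(3).tolist(),"cam in tool",(R.T@(T[:3,3]-p)).round(3)); g=p+.164*R[:,0]; print("grasp x',lat,z",g[0]*.9997+g[1]*.0244,g[1]*.9997-g[0]*.0244,g[2])
```

```text
[0.4368 0.2041 0.3327] [[0.013, 1.0, 0.014], [0.002, 0.014, -1.0], [-1.0, 0.013, -0.002]] cam in tool [0.02  0.08  0.001]
grasp x',lat,z 0.4437509679211111 0.19369262984923058 0.1686830809855822
```

arm_command([
  [[0,-0.005,-0.005],[-0.5,-0.1,-0.7],0],
  [[0.025,0,0],[0,0,0],0],
  [[0.025,0,0],[0,0,0],0],
  [[0.023,0,0],[0,0,0],0],
  [[0,0,0],[0,0,0],0],
])

```text
time: 3.45
eef_pos: [0.4364, 0.2095, 0.2685]
tcp_rot: [[0.02, 1.0, 0.021], [0.005, 0.021, -1.0], [-1.0, 0.02, -0.005]]
wrist_force: [-1.0, -0.0, 0.4]
width: 0.0872
```

```bash
cat > st.py <<'E'
from h import *
o=get_obs(); p=np.array(o["eef_pos"]); R=np.array(o["tcp_rot"])
g=p+.164*R[:,0]; x,l,z=g[0]*.9997+g[1]*.0244,g[1]*.9997-g[0]*.0244,g[2]
print("t",o["time"],"grasp x',lat,z",round(x,4),round(l,4),round(z,4),"F",np.round(o["wrist_force"],1),"w",round(float(o["width"]),4),"R",R.round(3).tolist())
X=x-.6165; Z=z-.04; print("ang",np.degrees(np.arctan2(Z,-X)).round(1),"r",np.hypot(X,Z).round(4))
E
python3 st.py
python3 - <<'E'
from h import *
cv2.imwrite("pics/c.png",capture("wrist")["color"])
E
```

```text
t 3.45 grasp x',lat,z 0.4446 0.1995 0.1045 F [-1.  -0.   0.4] w 0.0872 R [[0.02, 1.0, 0.021], [0.005, 0.021, -1.0], [-1.0, 0.02, -0.005]]
ang 20.6 r 0.1836
```

View pics/c.png

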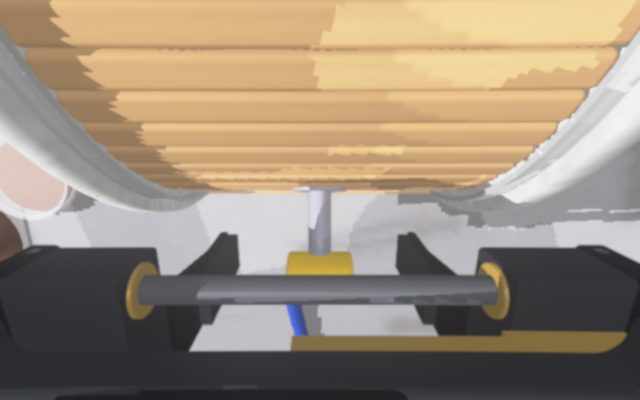

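The knob sits centred between the fingers at (320,263), with the tool slightly too far back. I'll correct by about 8 mm, descend and close.

arm_command([
  [[0.005,-0.005,0.001],[0,-0.3,-1.2],0],
  [[0.005,-0.001,0],[0,0,-0.3],0],
  [[0,0,0],[0,0,0],0.5],
  [[0,0,0],[0,0,0],1],
  [[0,0,0],[0,0,0],1],
  [[0,0,0],[0,0,0],1],
  [[0,0,0],[0,0,0],1],
  [[0,0,0],[0,0,0],1],
], squeeze=25)

```text
time: 4.3
eef_pos: [0.4322, 0.2091, 0.2645]
tcp_rot: [[0.004, 1.0, 0.022], [0.002, 0.022, -1.0], [-1.0, 0.004, -0.002]]
wrist_force: [0.1, -0.2, 0.4]
width: 0.0469
```

```bash
python3 st.py
```

```text
t 4.3 grasp x',lat,z 0.4379 0.1988 0.1005 F [ 0.1 -0.2  0.4] w 0.0469 R [[0.004, 1.0, 0.022], [0.002, 0.022, -1.0], [-1.0, 0.004, -0.002]]
ang 18.7 r 0.1886
```

arm_command([
  [[0.006,-0.002,0],[0,0,0],0.46],
  [[0.0,0,0],[0,0,0],1],
  [[0,0,0],[0,0,0],1],
  [[0,0,0],[0,0,0],1],
  [[0,0,0],[0,0,0],1],
  [[0,0,0],[0,0,0],1],
])

```text
time: 4.9
eef_pos: [0.4299, 0.2089, 0.2577]
tcp_rot: [[0.003, 1.0, 0.023], [0.001, 0.023, -1.0], [-1.0, 0.003, -0.001]]
wrist_force: [0.0, -1.6, 0.1]
width: 0.034
```

```bash
python3 st.py
```

```text
t 4.9 grasp x',lat,z 0.4354 0.1985 0.0937 F [ 0.  -1.6  0.1] w 0.034 R [[0.003, 1.0, 0.023], [0.001, 0.023, -1.0], [-1.0, 0.003, -0.001]]
ang 16.5 r 0.1889
```

Gripped: the opening is 34.0 mm, which matches the drum length. I'll start up the arc in steps of about 5°.

arm_command([
  [[-0.0156,0.0055,0],[0,0,0],1],
  [[-0.0151,0.0069,0],[0,0,0],1],
  [[-0.0144,0.0082,0],[0,0,0],1],
  [[-0.0137,0.0094,0],[0,0,0],1],
])

```text
time: 5.3
eef_pos: [0.4584, 0.2096, 0.3141]
tcp_rot: [[-0.008, 1.0, 0.022], [0.0, 0.022, -1.0], [-1.0, -0.008, -0.0]]
wrist_force: [1.6, 0.1, -6.6]
width: 0.0337
```

```bash
python3 st.py
```

```text
t 5.3 grasp x',lat,z 0.462 0.1984 0.1501 F [ 1.6  0.1 -6.6] w 0.0337 R [[-0.008, 1.0, 0.022], [0.0, 0.022, -1.0], [-1.0, -0.008, -0.0]]
ang 35.5 r 0.1897
```

arm_command([
  [[-0.0131,0.0102,0],[0,0,0.3],1],
  [[-0.0121,0.0113,0],[0,0,0],1],
  [[-0.0111,0.0123,0],[0,0,0],1],
  [[-0.01,0.0133,0],[0,0,0],1],
  [[-0.0088,0.0141,0],[0,0,0],1],
])

```text
time: 5.8
eef_pos: [0.5159, 0.211, 0.366]
tcp_rot: [[-0.026, 0.999, 0.021], [-0.001, 0.021, -1.0], [-1.0, -0.026, 0.0]]
wrist_force: [-2.4, 1.6, -1.5]
width: 0.0334
```

```bash
python3 st.py
```

```text
t 5.8 grasp x',lat,z 0.5166 0.1983 0.2021 F [-2.4  1.6 -1.5] w 0.0334 R [[-0.026, 0.999, 0.021], [-0.001, 0.021, -1.0], [-1.0, -0.026, 0.0]]
ang 58.4 r 0.1904
```

arm_command([
  [[-0.008,0.0145,0],[0,0,0],1],
  [[-0.0067,0.0151,0],[0,0,0],1],
  [[-0.0056,0.0157,0],[0,0,0],1],
  [[-0.0044,0.0161,0],[0,0,0],1],
  [[-0.003,0.0164,0],[0,0,0],1],
])

```text
time: 6.3
eef_pos: [0.5892, 0.2129, 0.3911]
tcp_rot: [[-0.057, 0.998, 0.022], [-0.003, 0.022, -1.0], [-0.998, -0.057, 0.002]]
wrist_force: [-3.2, -0.6, 4.5]
width: 0.0335
```

```bash
python3 st.py
```

```text
t 6.3 grasp x',lat,z 0.5849 0.1982 0.2274 F [-3.2 -0.6  4.5] w 0.0335 R [[-0.057, 0.998, 0.022], [-0.003, 0.022, -1.0], [-0.998, -0.057, 0.002]]
ang 80.4 r 0.19
```

arm_command([
  [[-0.003,0.015,0],[0,0,0],1],
  [[-0.0015,0.013,0],[0,0,0],1],
  [[-0.001,0.008,0],[0,0,0],1],
  [[0,0.002,0],[0,0,0],1],
])

```text
time: 6.7
eef_pos: [0.6278, 0.2138, 0.3937]
tcp_rot: [[-0.065, 0.998, 0.022], [-0.003, 0.022, -1.0], [-0.998, -0.065, 0.002]]
wrist_force: [-1.3, -0.3, 3.8]
width: 0.0335
```

```bash
python3 st.py
```

```text
t 6.7 grasp x',lat,z 0.6221 0.1981 0.2301 F [-1.3 -0.3  3.8] w 0.0335 R [[-0.065, 0.998, 0.022], [-0.003, 0.022, -1.0], [-0.998, -0.065, 0.002]]
ang 91.7 r 0.1901
```

arm_command([
  [[0,0,0],[0,0,0],0.5],
  [[0,0,0],[0,0,0],0.2],
  [[0,0,0],[0,0,0],0],
  [[0,0,0],[0,0,0],0],
  [[0,0,0],[0,0,0],0],
  [[-0.02,0,0],[0,0,0],0],
  [[-0.03,0,0],[0,0,0],0],
  [[-0.03,0,0],[0,0,0],0],
  [[-0.03,0,0],[0,0,0],0],
  [[0,0,0],[0,0,0],0],
])

```text
time: 7.7
eef_pos: [0.6334, 0.2145, 0.5048]
tcp_rot: [[-0.07, 0.997, 0.023], [-0.004, 0.022, -1.0], [-0.998, -0.07, 0.003]]
wrist_force: [0.0, 0.6, 0.2]
width: 0.0868
```

```bash
cat > chk.py <<'E'
from h import *
ex=np.array([.9997,.0244]); ims=[]
for n in ["side","top","wrist"]:
    c=capture(n); P=pts(c); hsv=cv2.cvtColor(c["color"],cv2.COLOR_BGR2HSV); ims.append(c["color"])
    m=(cv2.inRange(hsv,(22,120,60),(36,255,255))>0)&(np.abs(P[...,1]-.21)<.06)&(P[...,2]>.08)&(P[...,2]<.27)&(np.abs(P[...,0]-.55)<.2)
    q=P[m]
    if len(q)>8:
        x=q[:,:2]@ex-.6165; print(n,m.sum(),"x' rel",np.percentile(x,[2,50,98]).round(4),"z",np.percentile(q[:,2],[2,50,98]).round(4))
    b=(cv2.inRange(hsv,(100,120,50),(125,255,255))>0)&(np.abs(P[...,1]+.235)<.04)&(P[...,2]>.08)&(P[...,2]<.27)&(np.abs(P[...,0]-.55)<.25)
    if b.sum(): print(n,"blue",np.median(P[b],0).round(3))
cv2.imwrite("pics/d.png",np.vstack([cv2.resize(i,(480,300),interpolation=cv2.INTER_AREA) for i in (ims[0],ims[2])]))
E
python3 chk.py; python3 st.py
```

```text
side 197 x' rel [-0.0006  0.0131  0.0199] z [0.225  0.2385 0.2437]
side blue [ 0.444 -0.236  0.106]
top blue [ 0.43  -0.233  0.104]
wrist 1124 x' rel [0.0006 0.0125 0.0201] z [0.2314 0.24   0.2424]
t 7.85 grasp x',lat,z 0.6239 0.1981 0.3352 F [ 0.6  0.1 -0.1] w 0.0867 R [[-0.081, 0.996, 0.023], [-0.006, 0.022, -1.0], [-0.997, -0.082, 0.004]]
ang 91.4 r 0.2953
```

View pics/d.png

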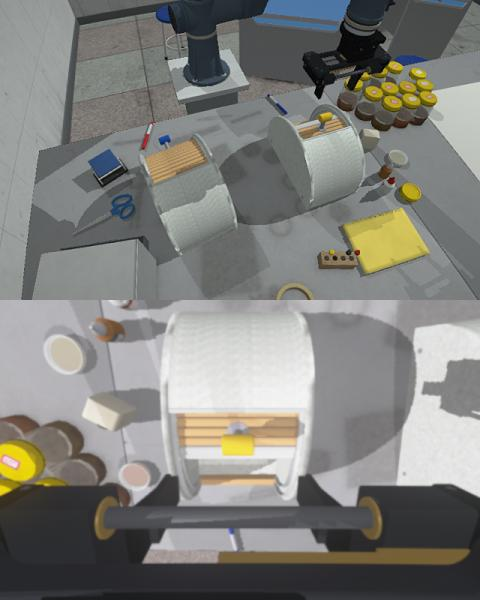

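The side view (top half) shows the yellow knob on top of its cabinet at (322,117), gripper clear, and the blue knob still at the front of its own cabinet at (165,140). The wrist view (bottom half) shows the knob at (238,443), the slats pulled back and the front open. I'll wait about a second and check that it holds.

arm_command([
  [[-0.02,0,0],[0,0,0],0],
  [[0,0,0],[0,0,0],0],
  [[0,0,0],[0,0,0],0],
  [[0,0,0],[0,0,0],0],
  [[0,0,0],[0,0,0],0],
  [[0,0,0],[0,0,0],0],
  [[0,0,0],[0,0,0],0],
  [[0,0,0],[0,0,0],0],
  [[0,0,0],[0,0,0],0],
  [[0,0,0],[0,0,0],0],
])

```text
time: 8.85
eef_pos: [0.6323, 0.2141, 0.5066]
tcp_rot: [[-0.102, 0.994, 0.023], [-0.009, 0.022, -1.0], [-0.995, -0.103, 0.007]]
wrist_force: [0.5, -0.4, 0.2]
width: 0.087
```

```bash
python3 chk.py; python3 st.py
```

```text
side 197 x' rel [-0.0005  0.0134  0.0202] z [0.2251 0.2389 0.244 ]
side blue [ 0.444 -0.236  0.105]
top blue [ 0.43  -0.231  0.104]
wrist 1082 x' rel [0.0007 0.0126 0.0201] z [0.231  0.24   0.2423]
t 9.0 grasp x',lat,z 0.6205 0.1975 0.3435 F [-0.7  0.5  0.4] w 0.0871 R [[-0.102, 0.994, 0.023], [-0.009, 0.022, -1.0], [-0.995, -0.103, 0.007]]
ang 90.8 r 0.3035
```

The knob has held its place for over a second, the blue knob hasn't moved and the gripper is clear.

```bash
python3 -c "from cell import close_job; print(close_job())"
```

```text
the job is handed in; nothing more can be done
None
```

The yellow-knob cabinet's shutter is open at its stop and stays there by itself. The job was handed in at about 9 s, against the 40 s limit.

- **What I did:** I found the cabinet with the cameras and pinched the knob by its flat ends. I guided it along its track from 17° to about 92°, then opened the gripper and rose about 11 cm clear.
- **Forces:** wrist force at the end of each move peaked at about 7 N; I did not log it within the moves.
- **Last checks:** over a second or so the knob stayed at the top, moving less than 1 mm between pictures. The blue knob was within about 2 mm of where it started, so its shutter is still shut.
- **Small disagreements:** the cameras put the knob about 6 mm further back than the nominal stop. About 3.5 mm of that is a bias also seen before the grasp, so I take it as resting at the stop. The tool also drifted to about 6° of tilt by the end, with no contact.

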